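# Bridge the drip tray with the slatted draining board

## Robot

A 7-joint arm with a two-finger parallel gripper is mounted at the origin on the work surface. World frame = base frame: x ahead of the robot, y to its left, z up, the work surface at z = 0. Lengths are in m, angles in rad, forces in N, time in s.
With the tool pointing down it reaches from about 0.425 to 0.925 m from the base axis. Payload 6.8 kg.
Tool frame: the origin (TCP) lies at the very end of the fingers, on their centre line; the grasp point (between the pads) lies bot.grip_depth behind it (bot.grip_depth is the distance from the TCP to the grasp point, in m); z points along the fingers, y is the line along which they close (so a half turn about z gives the same grasp; the last joint's range is limited). The gripper opens to 85 mm and grips with 20 to 120 N. Pads are 22 mm wide; open, the fingers measure 114 mm over their backs; the gripper's body (76 mm by 85 mm) begins 54 mm behind the grasp point. The pads swing forward as they close: fully open they stand 13 mm farther back than shut.
Start: joints at [1.063, 0.477, 0.022, 1.555, -0.011, 1.109, -0.083], TCP at [0.263, -0.622, 0.231] pointing down, gripper open.
Joint ranges: [-2.96, 2.96], [-0.34, 2.1], [-1.41, 1.46], [0.24, 2.44], [-1.37, 4.51], [0.17, 1.92], [-2.96, 2.96]. Speed limits (rad/s): [2.39, 2.39, 3.14, 3.14, 3.14, 3.14, 3.14].

## Interface

Orientations are given as a unit quaternion [w, x, y, z].
In Python, from station import bot gives the robot as it stands.
- The arm moves only by the tool send_rows, never from a script. Its arguments are lists of equal length, an entry for each row: "slide": the shift along the tool's x, y, z in mm, a list of three; "roll": the turn about the tool's z in degrees; "claw": the opening, from 0 (shut) to 1 (fully open). A call has exactly 8 rows; each row is the pose to reach, as a shift and turn from the pose commanded when the call began, along the tool's axes at that moment; what a row does not reach only later rows make up. A row lasts 1/12 s, in which the tool goes at most 41.7 mm and 7.16 degrees, less where a joint would pass 70% of its speed; a pose out of reach is approached as far as the arm can. A call with a gripper value outside its range is refused whole. The fingers move at their own pace and stop on an object; "force" is the grip in N (left out, the last holds). Time passes only in rows, so rows that repeat a pose let the fingers close, or fill a call up. It gives the time, the measured TCP pose, the force, the opening and the grip force at its end, in the units of the state.
- bot.get_obs(): the state, without advancing time (a new reading comes with each control period).
- bot.read_camera(name): name is "scene" or "top"; returns the picture (480x640x3 uint8, red, green, blue); there is no depth.
- bot.camera_model(name): a dict with "camera_matrix" (3x3 intrinsics, pixels), "camera_from_world" (4x4, takes a point from world to camera coordinates). Camera axes: x right, y down, z forward; pixel columns grow to the right and rows downward; lengths in m; the calibration is good to about 2 mm. A picture is of the moment at which its call begins. camera_model takes no time and is no camera call.
- bot.hand_in(): hands the job in; it is judged then, once.
The state is a dict: "t": time; "q": joint angles; "joint_vel": joint speeds; "joint_torque": joint torques, N m; "eef_pos": TCP position; "tool_rot": TCP orientation; "contact_force": force on the tool from outside, world axes, zero at the start; "torque": the same for the moment, N m; "gripper_width": opening from 0.0 (shut) to 1.0 (fully open); "grasp_force": force on a finger pad.
Only numpy, scipy, OpenCV 4.12 (cv2) and the standard library are available. Lean on these libraries where they do the work, as an engineer would, in place of code of your own. Each camera call takes 0.05 s, during which the arm holds its last target. There are 200 camera calls.

## Task

Get the glass-draining bridge ready: first, while the slatted board is still parked on its stand, push the loose dark block up against the steel drip tray so that it stands square along the tray's free long side, level with the middle of the tray. Then slide the slatted board off its stand and across the tray until it lies flat, square and centred over the tray, one end on the stand and the other on the block, with the block still against the tray. Do not lift the board high or let it tip into the gap, do not topple the block, and leave the wine bottle, jar, tumbler, coasters, brush and corkscrew where they are.

Things in the scene. Friction and masses are not known exactly. Their poses are not given: they have to be found in the camera images.
- station: Fixed dark wooden stand with an open steel drip tray joined to its +y side. Origin: under the tray's centre, on the counter. y: slide direction, from stand over tray; x: along the tray; z up. Tray 200 (x) by 85 (y) by 30 mm high, free long side at y = +42.5 mm. Stand: flat rimless top 150 (x) by 180 mm (y), from y = -222.5 to -42.5 mm, 60 mm above the counter.
- rest: Loose dark wooden block with brass bands, 160 (own x) by 70 (own y) by 58 mm high, 0.7 kg, standing askew, apart from the tray's free side. Origin: centre of its underside; at y = +77.5 mm in the station's frame when it touches the tray squarely.
- board: Loose pale slatted board, 120 (own x) by 200 (own y, along the slats) by 16 mm thick, 0.27 kg, parked flat on the stand; its end away from the tray overhangs the stand by up to some 25 mm. Origin: centre of its underside, 60 mm above the counter; at x = y = 0 in the station's frame when centred over the tray.
- bottle: Bystander: dark wine bottle with red cap, 75 mm across, 290 mm tall; origin: centre of its underside. It, the jar, the tumbler and the coasters stand in a row beyond the station, in any order.
- jar: Bystander: amber jar with wooden lid, 84 mm across, 120 mm tall; origin: centre of its underside.
- tumbler: Bystander: blue tumbler, 72 mm across, 90 mm tall; origin: centre of its underside.
- coasters: Bystander: stack of cork coasters, 84 mm across, 24 mm tall; origin: centre of its underside.
- brush: Bystander: brush with green handle, 170 mm long, lying on the counter on the robot's side of the station; origin: underside of its middle.
- corkscrew: Bystander: folded corkscrew with red handle, 95 mm long, 14 mm high, lying on the robot's side of the tray; origin: centre of its underside.
Things that resemble listed ones, but are neither listed nor needed, are in the scene too. Leave any turquoise look-alike of the rest alone.

How it is judged:
By the outcome, as a careful person would: the job done as asked, in the order asked, and still so for the second after the job is handed in, with the robot touching nothing.
It also fails if it takes over 53 s, if anything falls off the work surface, if the arm or the gripper's body presses on something with over 40 N, if the wrist force passes 120 N, or if a joint passes its speed limit or range.

## Working session

There is one attempt and no reset: what is moved stays moved. The work goes in short steps, Python scripts to look and compute and a tool call to move; the robot and the scene stay as the last step left them, time stands still between calls to the robot, and variables do not carry over. Pictures are saved under pics/ and viewed, at most 10 in all, crops included, and the job is handed in when it is done.

Besides the shell and the picture viewer there is one more tool, called after ">>>" as name(argument=value, ...) on one line, values as JSON. send_rows: Moves the arm, as the interface text tells. Its arguments: {"type":"object","properties":{"slide":{"type":"array","items":{"type":"array","items":{"type":"number"}}},"roll":{"type":"array","items":{"type":"number"}},"claw":{"type":"array","items":{"type":"number"}},"force":{"type":"number"}},"required":["slide","roll","claw"]}

```bash
mkdir -p pics; ls
python3 - <<'E'
from station import bot
import cv2,numpy as np
for n in("scene","top"):
    im=bot.read_camera(n); cv2.imwrite(f"pics/{n}0.png",im[...,::-1])
    m=bot.camera_model(n); print(n,np.round(m["camera_matrix"],1).tolist(),np.round(m["camera_from_world"],4).tolist())
o=bot.get_obs(); print(o["t"],o["eef_pos"],o["tool_rot"],o["gripper_width"],bot.grip_depth)
E
```

```text
pics
scene [[592.7, 0.0, 315.9], [0.0, 592.7, 239.9], [0.0, 0.0, 1.0]] [[-0.7865, 0.6174, -0.0153, 0.3973], [0.5346, 0.6681, -0.5176, -0.2946], [-0.3093, -0.4153, -0.8555, 1.4485], [0.0, 0.0, 0.0, 1.0]]
top [[484.2, 0.0, 323.9], [0.0, 484.2, 240.2], [0.0, 0.0, 1.0]] [[-0.0117, -0.9999, 0.0011, 0.0645], [-0.9806, 0.0113, -0.1959, 0.5466], [0.1958, -0.0034, -0.9806, 0.8122], [0.0, 0.0, 0.0, 1.0]]
0.1 [ 0.2625015  -0.62127374  0.23041209] [-8.13297797e-04  9.80087864e-01  1.98562518e-01 -2.08749761e-04] 1.0026302285658792 0.0187
```

View pics/top0.png

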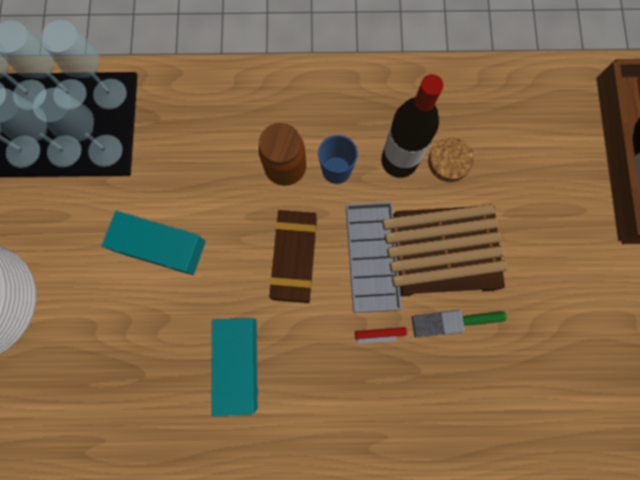

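View pics/scene0.png

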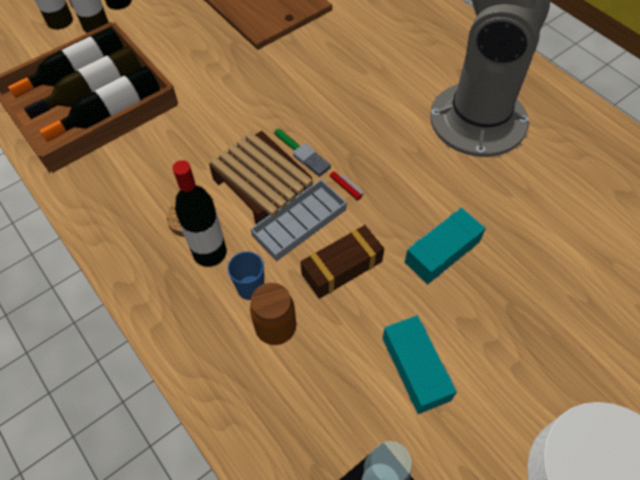

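Top view: the tray is at about (373,258), and the board on its stand at about (445,248), with the slats running left to right. The corkscrew is at (381,335) and the brush at (460,322). The bystander row is along rows 85–180.

Candidates for the rest are the dark block with brass bands at top (293,256), and turquoise blocks at (155,242) and (234,367). Only the first is dark wood with brass bands, so I'll take that one and confirm it in a crop.

```bash
cat > h.py <<'E'
from station import bot
import cv2,numpy as np
def ray(n,uv,z):
    m=bot.camera_model(n);K=np.array(m["camera_matrix"]);T=np.array(m["camera_from_world"])
    R,t=T[:3,:3],T[:3,3];c=-R.T@t
    uv=np.atleast_2d(uv).astype(float)
    d=(R.T@np.linalg.inv(K)@np.c_[uv,np.ones(len(uv))].T).T
    return (c+d*((z-c[2])/d[:,2])[:,None])[:,:2]
def big(mask,roi):
    m=np.zeros_like(mask);x0,y0,x1,y1=roi;m[y0:y1,x0:x1]=mask[y0:y1,x0:x1]
    cs,_=cv2.findContours(m,cv2.RETR_EXTERNAL,cv2.CHAIN_APPROX_NONE)
    return max(cs,key=cv2.contourArea)[:,0,:]
def rect(p):
    (c,s,a)=cv2.minAreaRect((p*1000).astype(np.float32)); return np.round(c,1),np.round(s,1),round(a,1)
E
python3 - <<'E'
from h import *
im=cv2.imread("pics/top0.png");hsv=cv2.cvtColor(im,cv2.COLOR_BGR2HSV)
H,S,V=cv2.split(hsv)
c=im[190:350,250:530];cv2.imwrite("pics/crop0.png",cv2.resize(c,None,fx=2.85,fy=2.85,interpolation=cv2.INTER_CUBIC))
for n,p in dict(table=(330,300),tray=(373,225),tray2=(373,258),rest=(293,256),brass=(296,228),slat=(440,248),gap=(445,257),stand=(450,288),gap2=(397,240)).items(): print(n,hsv[p[1],p[0]])
E
```

```text
table [ 16 137 155]
tray [110  18 131]
tray2 [114  17  73]
rest [ 11 174  66]
brass [ 19 187 147]
slat [ 17 116 132]
gap [ 17 115 146]
stand [ 11 167  52]
gap2 [ 16 118 125]
```

View pics/crop0.png

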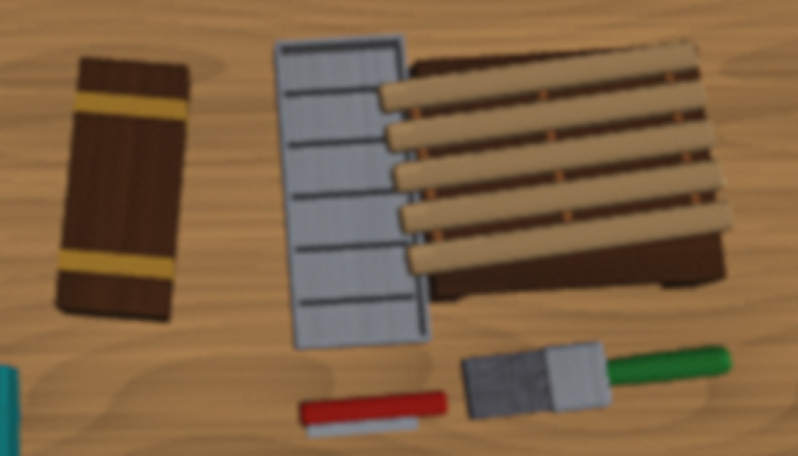

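The crop confirms it: the dark block with two brass bands is at crop (123,188). Tray corners are at crop (276,42), (402,37), (428,341) and (297,347). Board corners are about (379,87), (694,40), (731,228) and (410,274).

Run:
```python
from h import *
m=bot.camera_model("top");T=np.array(m["camera_from_world"]);print("cam",-T[:3,:3].T@T[:3,3])
f=lambda P,z:ray("top",np.array(P)/2.85+[250,190]-0.32,z)
def show(n,P,z):
    p=f(P,z);print(n,np.round(p*1000,1).tolist(),"mean",np.round(p.mean(0)*1000,1),rect(p))
show("tray",[(276,42),(402,37),(428,341),(297,347)],.03)
show("board",[(379,87),(694,40),(731,228),(410,272)],.076)
show("rest",[(80,58),(189,66),(171,312),(58,302)],.058)
im=cv2.imread("pics/top0.png");H,S,V=cv2.split(cv2.cvtColor(im,cv2.COLOR_BGR2HSV))
gray=((S<60)).astype(np.uint8)*255
c=big(gray,(335,195,412,320));print("traymask",rect(ray("top",c,.03)))
dk=((V<95)&(S>130)).astype(np.uint8)*255
dk|=((S>165)&(V<190)).astype(np.uint8)*255
c=big(dk,(260,200,330,310));print("restmask .058",rect(ray("top",c,.058)))
im2=cv2.imread("pics/scene0.png");H,S,V=cv2.split(cv2.cvtColor(im2,cv2.COLOR_BGR2HSV))
c=im2[110:310,190:420];cv2.imwrite("pics/crop1.png",cv2.resize(c,None,fx=3,fy=3,interpolation=cv2.INTER_CUBIC))
```

```text
cam [0.37768415 0.06110059 0.90348166]
tray [[619.7, 15.2], [622.2, -67.5], [424.4, -76.2], [421.6, 6.1]] mean [522.  -30.6] (array([522.1, -30.5]), array([199.1,  82.7]), 2.5)
board [[577.5, -45.3], [605.3, -242.1], [487.5, -255.0], [463.1, -59.9]] mean [ 533.4 -150.6] (array([ 534., -151.]), array([118.5, 198.6]), 7.3)
rest [[602.9, 140.8], [596.9, 71.9], [442.3, 84.2], [449.2, 153.2]] mean [522.8 112.5] (array([522.6, 112.5]), array([ 69.3, 155.6]), 85.4)
traymask (array([522.4, -31.7]), array([200.5,  88.3]), 2.8)
restmask .058 (array([519.9, 113.7]), array([ 71.3, 162.2]), 84.7)
```

View pics/crop1.png

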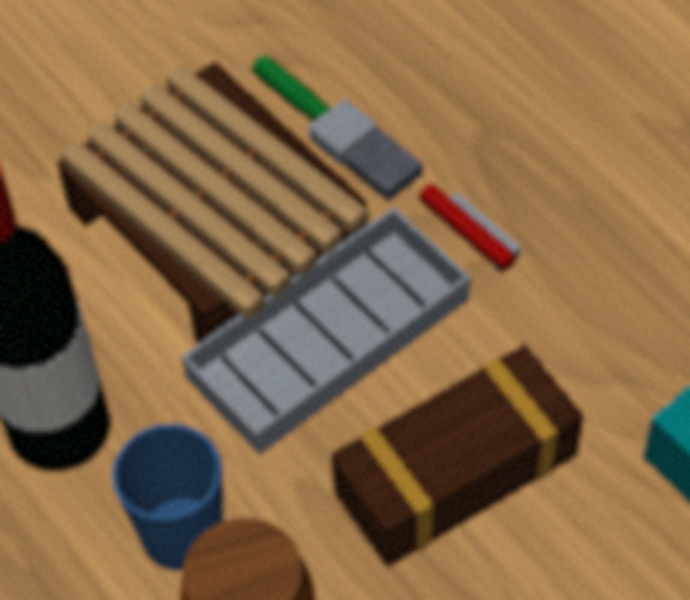

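The scene view agrees: the block is clear of the tray, and the board overlaps the tray edge slightly. Next I'll cross-check from the scene camera and work out the first move.

```bash
cat >> h.py <<'E'
def yaw():
    w,x,y,z=bot.get_obs()["tool_rot"]; return np.degrees(2*np.arctan2(y,x))
def go(x,y,z,psi):
    "slide (tool axes, mm) and roll to bring the TCP to world mm x,y,z with tool x at yaw psi"
    p=np.array(bot.get_obs()["eef_pos"])*1000;a=np.radians(yaw());d=np.array([x,y,z])-p
    r=(yaw()-psi+90)%180-90
    print("slide",np.round([d[0]*np.cos(a)+d[1]*np.sin(a),d[0]*np.sin(a)-d[1]*np.cos(a),-d[2]],1),"roll",round(r,1))
def st(xs,ys,o=(522.2,-31.),th=2.65):
    t=np.radians(th);return np.array(o)+np.array([xs*np.cos(t)-ys*np.sin(t),xs*np.sin(t)+ys*np.cos(t)])
E
python3 - <<'E'
from h import *
f=lambda P,z:ray("scene",np.array(P)/3+[190,110]-0.33,z)
def show(n,P,z):
    p=f(P,z);print(n,np.round(p*1000,1).tolist(),"mean",np.round(p.mean(0)*1000,1),rect(p))
show("tray",[(394,213),(468,278),(261,440),(187,360)],.03)
show("board",[(63,160),(182,73),(367,208),(253,310)],.076)
show("rest",[(333,458),(525,347),(581,412),(390,524)],.058)
for n,p in dict(bottle=(401,165),jar=(285,172),tumbler=(338,170),cork=(452,160)).items(): print(n,np.round(ray("top",p,.02)*1000))
print(bot.get_obs()["eef_pos"],yaw())
go(480,-250,200,-5);go(522,112.5,150,-4.8)
print(st(0,77.5))
E
```

```text
tray [[429.4, -77.1], [424.0, 2.6], [621.3, 17.9], [623.9, -67.4]] mean [524.7 -31. ] (array([525.5, -31.4]), array([197.9,  85.3]), 3.9)
board [[608.5, -238.3], [493.4, -252.0], [462.8, -65.3], [577.7, -45.5]] mean [ 535.6 -150.3] (array([ 535.6, -151.1]), array([116.6, 195.3]), 9.1)
rest [[599.8, 73.0], [443.3, 86.2], [447.7, 149.3], [600.6, 135.2]] mean [522.8 110.9] (array([523.7, 111.2]), array([ 63.2, 158. ]), 85.2)
bottle [[700. -92.]]
jar [[688. 131.]]
tumbler [[691.  30.]]
cork [[ 709. -190.]]
[ 0.2625015  -0.62127374  0.23041209] 22.905831312082395
slide [ 344.9 -257.3   30.4] roll 27.9
slide [ 524.6 -574.9   80.4] roll 27.7
[518.61680788  46.41712171]
```

>>> send_rows(slide=[[32,-24,0],[64,-48,0],[96,-72,0],[128,-96,0],[160,-120,5],[192,-144,10],[224,-168,15],[256,-192,20]], roll=[3.5,7,10.5,14,17.5,21,24.5,27.7], claw=[1,1,1,1,1,1,1,1])

```text
t: 0.77
eef_pos: [0.4242, -0.3434, 0.2109]
tool_rot: [-0.0, 0.999, -0.043, -0.0]
contact_force: [0.6, -0.7, 0.1]
gripper_width: 0.995
grasp_force: 0.0
```

Run:
```python
from h import *
o=bot.get_obs();print(o["t"],o["eef_pos"],yaw(),o["contact_force"]);go(522.5,112,110,-4.8)
```

```text
0.7667 [ 0.42420353 -0.34336458  0.21091723] -4.979543280774652 [ 0.64982716 -0.67372868  0.05264128]
slide [  58.4 -462.2  100.9] roll -0.2
```

>>> send_rows(slide=[[5,-40,0],[10,-80,0],[15,-120,0],[20,-160,0],[25,-200,0],[30,-240,0],[35,-280,0],[40,-320,0]], roll=[0,0,0,0,0,0,0,0], claw=[1,1,1,1,1,1,1,1])

```text
t: 1.43
eef_pos: [0.4902, -0.0279, 0.2112]
tool_rot: [0.0, 0.999, -0.042, -0.0]
contact_force: [1.0, -0.4, 0.0]
gripper_width: 0.998
grasp_force: 0.0
```

>>> send_rows(slide=[[4,-35,0],[9,-70,10],[14,-106,25],[18,-142,40],[18,-142,60],[18,-142,80],[18,-142,90],[18,-142,90]], roll=[0,0,0,0,0,0,0,0], claw=[1,1,1,1,1,1,1,1])

```text
t: 2.1
eef_pos: [0.5183, 0.1095, 0.1189]
tool_rot: [0.001, 0.999, -0.042, -0.002]
contact_force: [0.5, 0.4, -0.0]
gripper_width: 0.999
grasp_force: 0.0
```

Run:
```python
from h import *
im=bot.read_camera("scene")[...,::-1];cv2.imwrite("pics/s2.png",cv2.resize(im[60:360,180:580],None,fx=2,fy=2,interpolation=cv2.INTER_CUBIC))
o=bot.get_obs();print(o["t"],o["eef_pos"],yaw(),o["contact_force"]);go(522.5,112,34,-4.8)
```

```text
2.15 [0.51937519 0.10955725 0.12040054] -4.82900175118669 [1.16310927 0.17785692 0.42768202]
slide [ 2.9 -2.7 86.4] roll -0.0
```

View pics/s2.png

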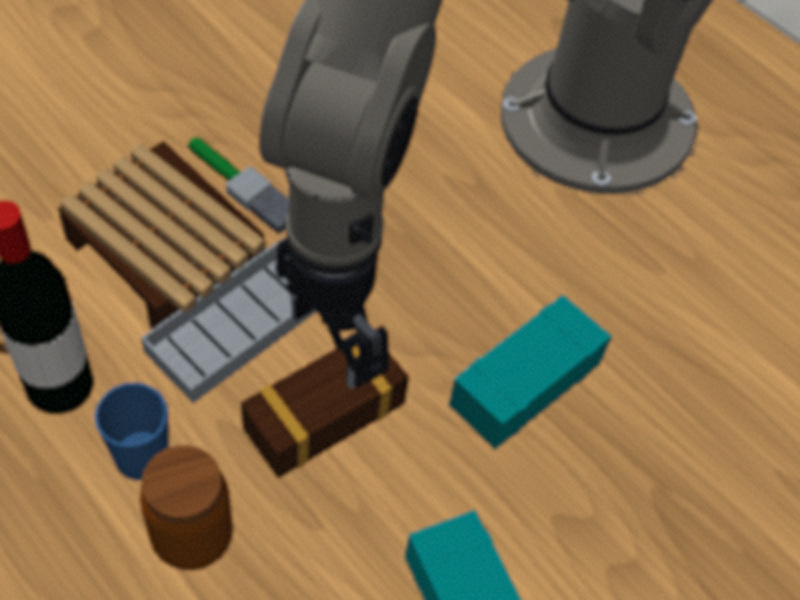

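The gripper is centred over the block, and the near finger's tip is at crop (367,385). I'll use that pixel to see whether the open tips sit at the TCP or 13 mm above it.

Run:
```python
from h import *
m=bot.camera_model("scene");T=np.array(m["camera_from_world"]);K=np.array(m["camera_matrix"])
for z in(.120,.133):
  for dx in(-.011,.011):
    for dy in(.0425,.057):
      p=T@[.5195+dx,.1096+dy,z,1];q=K@p[:3];q=q[:2]/q[2];print(z,dx,dy,np.round((q-[180,60])*2))
```

```text
0.12 -0.011 0.0425 [366. 377.]
0.12 -0.011 0.057 [376. 388.]
0.12 0.011 0.0425 [348. 390.]
0.12 0.011 0.057 [358. 400.]
0.133 -0.011 0.0425 [367. 370.]
0.133 -0.011 0.057 [377. 381.]
0.133 0.011 0.0425 [349. 383.]
0.133 0.011 0.057 [359. 394.]
```

>>> send_rows(slide=[[3,-3,15],[3,-3,30],[3,-3,45],[3,-3,60],[3,-3,72],[3,-3,82],[3,-3,85],[3,-3,85]], roll=[0,0,0,0,0,0,0,0], claw=[1,1,1,1,1,1,1,1])

```text
t: 2.82
eef_pos: [0.5234, 0.1127, 0.036]
tool_rot: [0.0, 0.999, -0.042, -0.0]
contact_force: [-0.4, 0.8, 0.6]
gripper_width: 1.002
grasp_force: 0.0
```

>>> send_rows(slide=[[0,0,4],[0,0,5],[0,0,5],[0,0,5],[0,0,5],[0,0,5],[0,0,5],[0,0,5]], roll=[0,0,0,0,0,0,0,0], claw=[1,0.9,0.7,0.6,0.6,0.6,0.6,0.6], force=30)

```text
t: 3.48
eef_pos: [0.5237, 0.1123, 0.0317]
tool_rot: [0.0, 0.999, -0.042, 0.0]
contact_force: [-0.5, -3.9, 6.2]
gripper_width: 0.811
grasp_force: 35.8
```

Run:
```python
from h import *
o=bot.get_obs();print(o["t"],o["eef_pos"],yaw(),o["contact_force"],o["grasp_force"],o["gripper_width"])
x,y=st(0,79.5);go(x,y,31,2.7)
```

```text
3.4833 [0.52365894 0.11233253 0.03166069] -4.82801762788112 [-0.49711138 -3.89740772  6.17288551] 35.79913079738617 0.8109425318832552
slide [ 0.3 64.1  0.7] roll -7.5
```

>>> send_rows(slide=[[0,6,0],[0,14,0],[0,22,0],[0,30,0],[-1,38,0],[-1,46,0],[-1,53,0],[-1,58,0]], roll=[-1,-2,-3,-4,-5,-6,-7,-7.5], claw=[0.6,0.6,0.6,0.6,0.6,0.6,0.6,0.6])

```text
t: 4.15
eef_pos: [0.5185, 0.0572, 0.0318]
tool_rot: [-0.002, 1.0, 0.025, 0.001]
contact_force: [-0.2, 5.2, 2.5]
gripper_width: 0.809
grasp_force: 35.4
```

Run:
```python
from h import *
o=bot.get_obs();print(o["t"],o["eef_pos"],yaw(),o["contact_force"],o["grasp_force"],o["gripper_width"])
x,y=st(0,77.5);go(x,y,31,2.7)
im=bot.read_camera("top")[...,::-1];cv2.imwrite("pics/t3.png",cv2.resize(im[180:340,250:530],None,fx=2.85,fy=2.85,interpolation=cv2.INTER_CUBIC))
```

```text
4.15 [0.51849286 0.05722001 0.03180747] 2.876840709173264 [-0.22883853  5.24907079  2.5120832 ] 35.42496621608734 0.8091426118918505
slide [-0.4 10.8  0.8] roll 0.2
```

View pics/t3.png

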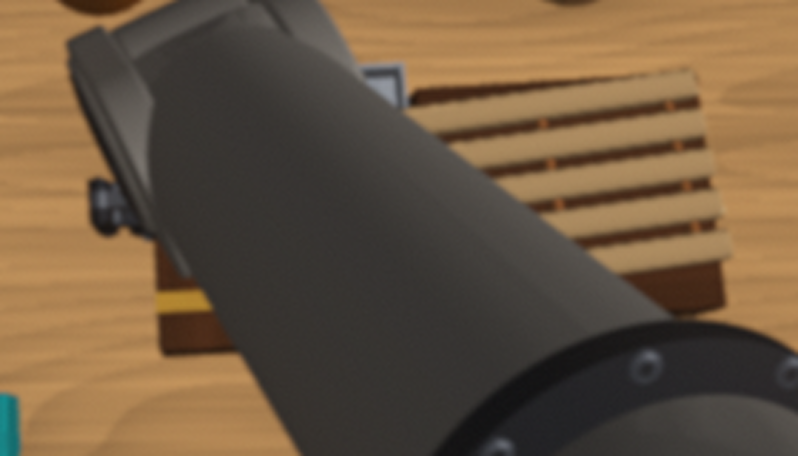

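The arm hides the gap. The block is visible at crop (190,300) and follows the gripper. I'll close the last stretch slowly and watch the force.

>>> send_rows(slide=[[0,1,0],[0,2,0],[0,3,0],[0,4,0],[0,5,0],[0,6,0],[0,7,0],[0,7,0]], roll=[0,0,0,0,0,0,0,0], claw=[0.6,0.6,0.6,0.6,0.6,0.6,0.6,0.6])

```text
t: 4.87
eef_pos: [0.5187, 0.0507, 0.0318]
tool_rot: [-0.001, 1.0, 0.025, 0.001]
contact_force: [-0.4, 6.0, 3.6]
gripper_width: 0.813
grasp_force: 35.7
```

>>> send_rows(slide=[[0,0.5,0],[0,1,0],[0,1.5,0],[0,2,0],[0,2,0],[0,2,0],[0,2,0],[0,2,0]], roll=[0,0,0,0,0,0,0,0], claw=[0.6,0.6,0.6,0.6,0.6,0.6,0.6,0.6])

```text
t: 5.53
eef_pos: [0.5188, 0.0489, 0.0318]
tool_rot: [-0.001, 1.0, 0.025, 0.001]
contact_force: [-0.3, 5.8, 5.4]
gripper_width: 0.815
grasp_force: 35.6
```

>>> send_rows(slide=[[0,0.5,0],[0,1,0],[0,1.5,0],[0,2,0],[0,2,0],[0,2,0],[0,2,0],[0,2,0]], roll=[0,0,0,0,0,0,0,0], claw=[0.6,0.6,0.6,0.6,0.6,0.6,0.6,0.6])

```text
t: 6.2
eef_pos: [0.5189, 0.0468, 0.0318]
tool_rot: [-0.001, 1.0, 0.025, 0.001]
contact_force: [0.6, 6.2, 4.7]
gripper_width: 0.81
grasp_force: 35.6
```

>>> send_rows(slide=[[0,0.5,0],[0,1,0],[0,1.5,0],[0,2,0],[0,2,0],[0,2,0],[0,2,0],[0,2,0]], roll=[0,0,0,0,0,0,0,0], claw=[0.6,0.6,0.6,0.6,0.6,0.6,0.6,0.6])

```text
t: 6.87
eef_pos: [0.519, 0.0449, 0.0317]
tool_rot: [-0.001, 1.0, 0.025, 0.001]
contact_force: [-0.9, 5.9, 3.8]
gripper_width: 0.812
grasp_force: 35.6
```

>>> send_rows(slide=[[0,0.5,0],[0,1,0],[0,1.5,0],[0,2,0],[0,2,0],[0,2,0],[0,2,0],[0,2,0]], roll=[0,0,0,0,0,0,0,0], claw=[0.6,0.6,0.6,0.6,0.6,0.6,0.6,0.6])

```text
t: 7.53
eef_pos: [0.519, 0.0435, 0.0318]
tool_rot: [-0.002, 1.0, 0.025, 0.001]
contact_force: [-1.1, 8.4, 4.2]
gripper_width: 0.812
grasp_force: 35.7
```

Run:
```python
from h import *
o=bot.get_obs();print(o["t"],o["eef_pos"],yaw(),o["contact_force"],o["grasp_force"])
im=bot.read_camera("scene")[...,::-1];cv2.imwrite("pics/s4.png",cv2.resize(im[140:290,230:430],None,fx=4,fy=4,interpolation=cv2.INTER_CUBIC))
```

```text
7.5333 [0.51901594 0.04347966 0.03179024] 2.8660454147739176 [-1.14522111  8.42443934  4.1537373 ] 35.67619800567627
```

View pics/s4.png

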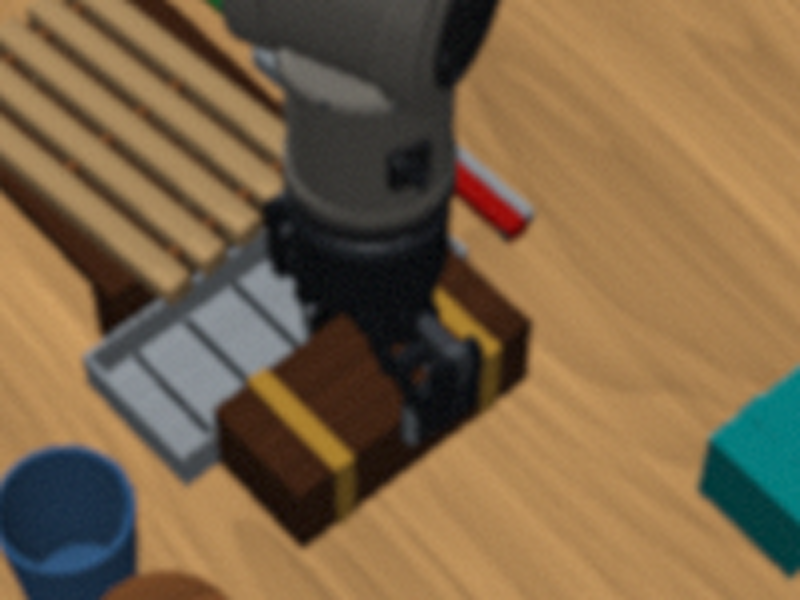

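The block's near-left corner, at crop (218,415), now meets the tray's free side, and the force is starting to rise. I'll seat it, release and lift.

>>> send_rows(slide=[[0,1,0],[0,2,0],[0,3,0],[0,3,0],[0,3,0],[0,3,0],[0,3,0],[0,3,0]], roll=[0,0,0,0,0,0,0,0], claw=[0.6,0.6,0.6,0.6,0.6,0.6,0.6,0.6])

```text
t: 8.25
eef_pos: [0.519, 0.0432, 0.0319]
tool_rot: [-0.003, 1.0, 0.026, 0.001]
contact_force: [-1.7, 14.0, 4.4]
gripper_width: 0.809
grasp_force: 35.6
```

>>> send_rows(slide=[[0,1,0],[0,1,0],[0,1,0],[0,1,0],[0,1,0],[0,1,-10],[0,1,-40],[0,1,-75]], roll=[0,0,0,0,0,0,0,0], claw=[0.8,0.9,1,1,1,1,1,1])

```text
t: 8.92
eef_pos: [0.5167, 0.0355, 0.106]
tool_rot: [0.0, 1.0, 0.023, -0.002]
contact_force: [0.7, 0.7, -0.2]
gripper_width: 1.0
grasp_force: 0.0
```

Run:
```python
from h import *
o=bot.get_obs();print(o["t"],o["eef_pos"],yaw(),o["contact_force"]);go(545,-330,150,97.6)
```

```text
8.9167 [0.51672474 0.03547388 0.10597272] 2.6776956562029817 [ 0.65376096  0.68492671 -0.2174219 ]
slide [ 11.2 366.4 -44. ] roll 85.1
```

>>> send_rows(slide=[[0,10,-30],[0,45,-60],[1,85,-70],[3,125,-70],[4,165,-70],[5,205,-70],[7,245,-70],[8,285,-70]], roll=[7,14,21,28,35,42,49,56], claw=[1,1,1,1,1,1,1,1])

```text
t: 9.58
eef_pos: [0.5395, -0.2506, 0.1774]
tool_rot: [0.0, 0.892, -0.452, 0.0]
contact_force: [0.8, -0.3, 0.4]
gripper_width: 1.002
grasp_force: 0.0
```

Run:
```python
from h import *
o=bot.get_obs();print(o["t"],o["eef_pos"],yaw(),np.round(o["q"],2));go(548,-310,150,97.6)
im=bot.read_camera("top")[...,::-1];cv2.imwrite("pics/t5.png",cv2.resize(im[170:350,250:530],None,fx=2.85,fy=2.85,interpolation=cv2.INTER_CUBIC))
```

```text
9.5833 [ 0.53946208 -0.25059124  0.17738252] -53.684965814094824 [ 0.34  0.4  -0.01  1.81  0.    0.93 -2.18]
slide [52.9 28.3 27.4] roll 28.7
```

View pics/t5.png

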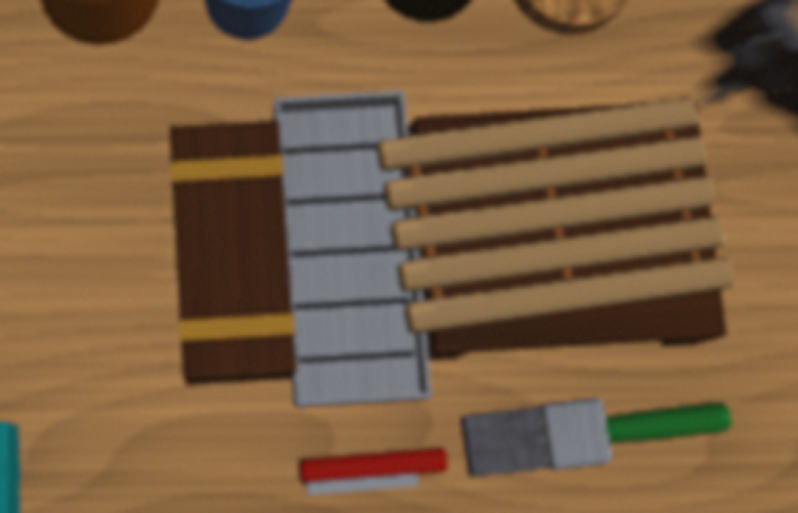

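The block now lies flush against the tray's free side, with crop corners (170,127), (277,122) and (184,376). Joint 7 would get close to its limit if I kept rolling the same way, so I'll turn the other way (about -151°).

>>> send_rows(slide=[[6,4,0],[12,8,0],[18,12,0],[24,16,0],[30,19,0],[36,22,0],[42,25,0],[47,28,0]], roll=[-7,-14,-21,-28,-35,-42,-49,-56], claw=[1,1,1,1,1,1,1,1])

```text
t: 10.3
eef_pos: [0.5452, -0.3032, 0.177]
tool_rot: [0.0, 1.0, 0.026, -0.0]
contact_force: [-0.2, -1.0, -0.1]
gripper_width: 0.997
grasp_force: 0.0
```

>>> send_rows(slide=[[0,0,0],[0,0,0],[0,0,0],[0,0,0],[0,0,0],[0,0,0],[0,0,0],[0,0,0]], roll=[-7,-14,-21,-28,-35,-42,-49,-56], claw=[1,1,1,1,1,1,1,1])

```text
t: 10.97
eef_pos: [0.545, -0.3028, 0.1769]
tool_rot: [0.0, 0.87, 0.493, -0.0]
contact_force: [-0.0, 1.1, 0.2]
gripper_width: 1.0
grasp_force: 0.0
```

Run:
```python
from h import *
o=bot.get_obs();print(o["t"],o["eef_pos"],yaw(),np.round(o["q"],2));go(556,-312,60,97.5)
f=lambda P,z:ray("top",np.array(P)/2.85+[250,170]-0.32,z)
def show(n,P,z):
    p=f(P,z);print(n,np.round(p*1000,1).tolist(),"mean",np.round(p.mean(0)*1000,1),rect(p))
show("tray",[(276,100),(402,94),(428,397),(297,404)],.03)
show("rest",[(170,127),(277,122),(294,372),(184,378)],.058)
im=bot.read_camera("top")[...,::-1].copy();cv2.imwrite("pics/t6raw.png",im);H,S,V=cv2.split(cv2.cvtColor(im,cv2.COLOR_BGR2HSV))
dk=((V<95)&(S>130)|(S>165)&(V<190)).astype(np.uint8)*255
c=big(dk,(295,200,352,320));print("restmask",rect(ray("top",c,.058)))
```

```text
10.9667 [ 0.54503574 -0.30280114  0.17692887] 59.04369151910132 [ 0.72  0.48 -0.42  1.71  0.23  0.99 -0.32]
slide [ -2.2  14.1 116.9] roll -38.5
tray [[619.0, 15.2], [622.2, -67.5], [425.0, -76.2], [421.6, 6.1]] mean [522.  -30.6] (array([522. , -30.5]), array([197.8,  82.8]), 2.5)
rest [[594.4, 83.9], [596.9, 16.3], [439.6, 9.2], [436.7, 76.3]] mean [516.9  46.5] (array([517. ,  46.6]), array([158. ,  67.7]), 2.6)
restmask (array([515.6,  47.1]), array([162.5,  67.2]), 2.7)
```

>>> send_rows(slide=[[-1,4,20],[-1,8,40],[-2,12,60],[-2,14,80],[-2,14,100],[-2,14,120],[-2,14,135],[-2,14,145]], roll=[-7,-14,-21,-28,-35,-38.5,-38.5,-38.5], claw=[1,1,1,1,1,1,1,1])

```text
t: 11.68
eef_pos: [0.5554, -0.3115, 0.0298]
tool_rot: [-0.001, 0.663, 0.749, -0.0]
contact_force: [-0.3, 0.1, 0.2]
gripper_width: 1.003
grasp_force: 0.0
```

>>> send_rows(slide=[[0,0,10],[0,0,20],[0,0,25],[0,0,28],[0,0,31],[0,0,33],[0,0,34],[0,0,34]], roll=[0,0,0,0,0,0,0,0], claw=[1,1,1,1,1,1,1,1])

```text
t: 12.35
eef_pos: [0.5566, -0.3115, -0.0025]
tool_rot: [0.0, 0.661, 0.75, 0.0]
contact_force: [0.3, 0.3, 0.4]
gripper_width: 0.999
grasp_force: 0.0
```

There was no contact at TCP -2.5 mm, so the open tips do sit about 13 mm above the TCP. A TCP height of 53 mm puts them at 66 mm, just over the stand top.

Run:
```python
from h import *
go(550,-263,53,97.5);print(bot.get_obs()["eef_pos"],yaw())
```

```text
slide [ 48.9  -0.5 -55.5] roll -0.3
[ 0.55664969 -0.31149759 -0.00253923] 97.19456093242475
```

>>> send_rows(slide=[[0,0,-25],[0,0,-45],[0,0,-55],[8,0,-55.5],[18,0,-55.5],[28,0,-55.5],[38,0,-55.5],[46,0,-55.5]], roll=[-0.3,-0.3,-0.3,-0.3,-0.3,-0.3,-0.3,-0.3], claw=[1,1,1,1,1,1,1,1])

```text
t: 13.02
eef_pos: [0.55, -0.2633, 0.0518]
tool_rot: [-0.001, 0.659, 0.752, -0.0]
contact_force: [-0.6, -0.7, -0.6]
gripper_width: 0.997
grasp_force: 0.3
```

>>> send_rows(slide=[[1,0,0],[2,0,0],[3,0,0],[4,0,0],[5,0,0],[6,0,0],[7,0,0],[8,0,0]], roll=[0,0,0,0,0,0,0,0], claw=[1,1,1,1,1,1,1,1])

```text
t: 13.68
eef_pos: [0.5496, -0.2583, 0.0527]
tool_rot: [0.0, 0.66, 0.752, -0.0]
contact_force: [-0.2, -1.8, 0.3]
gripper_width: 0.997
grasp_force: 0.6
```

Run:
```python
from h import *
o=bot.get_obs();print(o["t"],o["eef_pos"],yaw(),o["contact_force"],o["torque"])
im=bot.read_camera("top")[...,::-1].copy();cv2.imwrite("pics/t7raw.png",im)
```

```text
13.6833 [ 0.54963159 -0.25825062  0.05274961] 97.46779061031955 [-0.2316484  -1.77769615  0.30279764] [-0.22348301 -0.02458764  0.03308239]
```

Contact: about 1.8 N with the fingers at the board's far end, as predicted. Now I'll push steadily, turning about +5° over 118 mm.

>>> send_rows(slide=[[4,-0.2,0],[9,-0.5,0],[14,-0.8,0],[19,-1.1,0],[24,-1.4,0],[29,-1.7,0],[34,-2,0],[39,-2.3,0]], roll=[0.2,0.4,0.6,0.8,1,1.3,1.6,1.9], claw=[1,1,1,1,1,1,1,1])

```text
t: 14.4
eef_pos: [0.5423, -0.2189, 0.0529]
tool_rot: [0.0, 0.672, 0.741, -0.0]
contact_force: [0.0, -0.9, 0.3]
gripper_width: 1.003
grasp_force: 0.7
```

Run:
```python
from h import *
o=bot.get_obs();print(o["t"],o["eef_pos"],yaw(),o["contact_force"])
x,y=st(0,-111);go(x,y,53,92.65)
im=bot.read_camera("top")[...,::-1].copy();cv2.imwrite("pics/t8.png",cv2.resize(im[170:350,270:550],None,fx=2.85,fy=2.85,interpolation=cv2.INTER_CUBIC))
```

```text
14.4 [ 0.54226983 -0.21892974  0.05287476] 95.58297175668011 [ 0.01577982 -0.9212592   0.26120242]
slide [78.1 -7.4 -0.1] roll 2.9
```

View pics/t8.png

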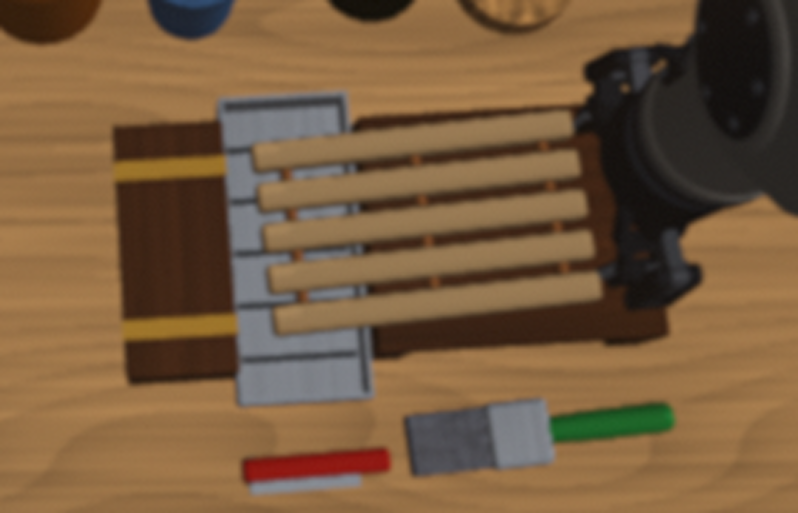

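The push is working. Board crop corners are (252,147), (573,112), (602,297) and (275,334), and the block still lies flush against the tray.

Run:
```python
from h import *
p=ray("top",np.array([(252,147),(573,112),(602,297),(275,333)])/2.85+[270,170]-.32,.076)
print(np.round(p*1000,1).tolist(),rect(p),np.round(p.mean(0)*1000,1))
v=(p[0]+p[3]-p[1]-p[2]);print("yaw",np.degrees(np.arctan2(-v[0],v[1])), "remaining", st(0,0)-p.mean(0)*1000)
```

```text
[[576.1, -2.1], [596.1, -201.6], [480.7, -210.9], [461.3, -13.0]] (array([ 528.7, -107.3]), array([115.8, 200.9]), 5.6) [ 528.6 -106.9]
yaw 5.669594933765193 remaining [-6.36487012 75.91488504]
```

>>> send_rows(slide=[[4,-0.3,0],[9,-0.6,0],[14,-0.9,0],[19,-1.3,0],[24,-1.7,0],[29,-2.1,0],[34,-2.5,0],[39,-2.8,0]], roll=[0.3,0.6,0.9,1.2,1.5,1.8,2.1,2.4], claw=[1,1,1,1,1,1,1,1])

```text
t: 15.12
eef_pos: [0.5357, -0.1805, 0.0529]
tool_rot: [0.0, 0.687, 0.726, 0.0]
contact_force: [-0.5, -2.4, 0.5]
gripper_width: 1.001
grasp_force: 1.1
```

```bash
cat >> h.py <<'E'
def board(im):
    H,S,V=cv2.split(cv2.cvtColor(im,cv2.COLOR_BGR2HSV))
    m=((S>70)&(S<145)&(V>100)).astype(np.uint8)*255
    w=np.array([st(a,b) for a,b in((-72,-215),(72,-215),(72,108),(-72,108))])/1000
    M=bot.camera_model("top");T=np.array(M["camera_from_world"]);K=np.array(M["camera_matrix"])
    q=(K@(T@np.c_[w,np.full(4,.06),np.ones(4)].T)[:3]).T;q=q[:,:2]/q[:,2:]
    roi=np.zeros_like(m);cv2.fillConvexPoly(roi,q.astype(np.int32),255);m&=roi
    cs,_=cv2.findContours(m,cv2.RETR_EXTERNAL,cv2.CHAIN_APPROX_NONE)
    ends=[]
    for c in cs:
        r=rect(ray("top",c[:,0,:],.076)); 
        if max(r[1])>60: print("slat",*r)
    big_=[c[:,0,:] for c in cs if max(rect(ray("top",c[:,0,:],.076))[1])>60]
    r=rect(ray("top",np.vstack(big_),.076));print("board",*r);cv2.imwrite("pics/m.png",m)
E
python3 - <<'E'
from h import *
o=bot.get_obs();print(o["t"],o["eef_pos"],yaw(),o["contact_force"])
x,y=st(2.5,-111);go(x,y,53,92.65)
im=bot.read_camera("top")[...,::-1].copy();cv2.imwrite("pics/t9raw.png",im);board(im)
E
```

```text
15.1167 [ 0.53572944 -0.18049945  0.05288331] 93.17350812092046 [-0.46889068 -2.36955276  0.47275515]
slide [39.  -3.7 -0.1] roll 0.5
slat [490.5 -70.1] [ 45.9 199.2] 3.2
slat [552.9 -66.8] [ 69.1 198.9] 3.2
board [527.5 -68.1] [119.9 199.3] 3.2
```

The board measures 119.9 × 199.3 mm, as it should. What's left is about 37.5 mm forward, -3.5 mm sideways and +0.5°.

>>> send_rows(slide=[[5,-0.5,0],[10,-1,0],[15,-1.5,0],[20,-2,0],[25,-2.5,0],[29,-2.8,0],[32,-3.1,0],[34,-3.3,0]], roll=[0.1,0.2,0.3,0.4,0.5,0.5,0.5,0.5], claw=[1,1,1,1,1,1,1,1])

```text
t: 15.83
eef_pos: [0.5305, -0.1465, 0.0528]
tool_rot: [-0.0, 0.69, 0.724, 0.0]
contact_force: [0.2, -1.1, 1.1]
gripper_width: 1.004
grasp_force: 1.0
```

Run:
```python
from h import *
o=bot.get_obs();print(o["t"],o["eef_pos"],yaw(),o["contact_force"])
x,y=st(2.5,-111);go(x,y,53,92.65)
im=bot.read_camera("top")[...,::-1].copy();cv2.imwrite("pics/t10raw.png",im);board(im)
```

```text
15.8333 [ 0.53050335 -0.14653521  0.05280672] 92.72987976246064 [ 0.17556014 -1.09063057  1.07641563]
slide [ 4.8 -0.4 -0.2] roll 0.1
slat [486.8 -35.2] [ 47.  199.9] 2.8
slat [548.2 -32.5] [ 69.5 199.6] 2.9
board [523.1 -33.4] [119.8 200.1] 2.9
```

>>> send_rows(slide=[[0.7,-0.2,0],[1.3,-0.4,0],[1.9,-0.6,0],[2.4,-0.8,0],[2.4,-0.8,0],[2.4,-0.8,0],[2.4,-0.8,0],[2.4,-0.8,0]], roll=[0.1,0.1,0.1,0.1,0.1,0.1,0.1,0.1], claw=[1,1,1,1,1,1,1,1])

```text
t: 16.55
eef_pos: [0.5295, -0.1448, 0.0527]
tool_rot: [-0.0, 0.691, 0.723, -0.0]
contact_force: [-0.4, -1.0, -1.0]
gripper_width: 0.997
grasp_force: 0.6
```

>>> send_rows(slide=[[-4,0,0],[-12,0,0],[-25,0,0],[-40,0,0],[-60,0,-20],[-80,0,-50],[-110,0,-80],[-140,0,-110]], roll=[0,0,0,0,0,0,0,0], claw=[1,1,1,1,1,1,1,1])

```text
t: 17.22
eef_pos: [0.5353, -0.2855, 0.163]
tool_rot: [-0.0, 0.691, 0.723, 0.0]
contact_force: [1.9, -0.6, 0.2]
gripper_width: 0.997
grasp_force: 0.0
```

Run:
```python
from h import *
o=bot.get_obs();print(o["t"],o["eef_pos"],o["contact_force"])
im=bot.read_camera("top")[...,::-1].copy();board(im)
im2=bot.read_camera("scene")[...,::-1]
a=cv2.resize(im[130:350,250:530],None,fx=1.4,fy=1.4,interpolation=cv2.INTER_CUBIC);b=cv2.resize(im2[110:330,150:430],None,fx=1.4,fy=1.4,interpolation=cv2.INTER_CUBIC)
cv2.imwrite("pics/fin.png",np.hstack([a,b]))
```

```text
17.2167 [ 0.53528215 -0.2854726   0.16296367] [ 1.87596154 -0.57474364  0.22003594]
slat [486.5 -33. ] [ 47.6 199.2] 2.8
slat [548.1 -30.5] [ 69.  199.2] 2.9
board [522.3 -31.5] [119.6 199.3] 2.5
```

View pics/fin.png

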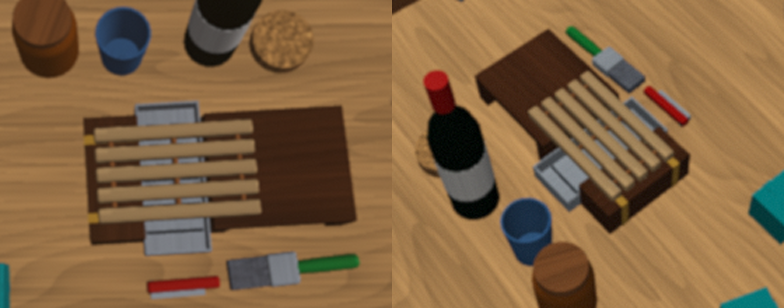

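The last picture shows the board flat, square and centred over the tray (left crop, slats about (97–260, 125–215)), spanning the stand and the block. The bystanders haven't moved. I'll check the block's outer edge against the earlier view before handing in.

Run:
```python
from h import *
a=cv2.imread("pics/t6raw.png");b=bot.read_camera("top")[...,::-1].copy()
def edge(im):
    S=cv2.split(cv2.cvtColor(im,cv2.COLOR_BGR2HSV))[2].astype(float)
    return [round(float(300+np.argmin(np.diff(cv2.GaussianBlur(S,(1,3),0)[r,300:325]))),1) for r in(216,218,220,222,294,296,298,300)]
ea,eb=edge(a),edge(b);print(ea,eb)
if np.abs(np.median(np.array(ea)-eb))<=1: print(bot.hand_in())
```

```text
[309.0, 309.0, 309.0, 309.0, 313.0, 313.0, 313.0, 313.0] [309.0, 309.0, 309.0, 309.0, 313.0, 313.0, 313.0, 313.0]
the job is handed in; nothing more can be done
None
```

The job is handed in at about 17 s of the 53 s: the block was set square against the tray first, then the board was slid across until it lay flat and within about 1 mm of centre, resting on the stand and the block, with the bystanders untouched.

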